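Open a bulla case whose thread hand is unknown

ROBOT

A 6-joint arm with a two-finger parallel gripper is mounted at the origin on the work surface. World frame = base frame: x ahead of the robot, y to its left, z up, the work surface at z = 0. Lengths are in mm, angles in rad, forces in N, time in s.
With the tool pointing down it reaches from about 375 to 975 mm from the base axis. Payload 3.8 kg.
Tool frame: the origin (TCP) lies at the very end of the fingers, on their centre line; the grasp point (between the pads) lies 19 mm behind it; z points along the fingers, y is the line along which they close (so a half turn about z gives the same grasp; the last joint's range is limited). The gripper opens to 88 mm and grips with 3 to 60 N. Pads are 18 mm wide; open, the fingers measure 123 mm over their backs; the gripper's body (75 mm by 187 mm) begins 45 mm behind the grasp point.
Start: joints at [-1.177, 0.264, 1.604, -0, 1.274, -0.037], TCP at [281.873, -613.324, 238.706] pointing down, gripper open.
Joint ranges: [-2.63, 2.63], [-0.94, 2.18], [0.31, 2.57], [-1.31, 4.45], [0, 2.66], [-2.55, 2.55]. Speed limits (rad/s): [2.57, 2.57, 3.14, 3.14, 3.14, 3.14].

INTERFACE

Orientations are given as a unit quaternion [x, y, z, w].
In Python, from workcell import env gives the robot as it stands.
- The arm moves only by the tool move_arm, never from a script. Its argument "deltas" is a list of rows, each a list of 7 numbers: the turn, a rotation vector about the tool's x, y, z as a fraction of full scale, then the shift along the tool's x, y, z as a fraction of full scale, then the opening, from 0 (shut) to 1 (fully open). A call has 1 to 12 rows; each row shifts and turns the commanded pose from where the row before left it, along the tool's axes as they then stand; what a row does not reach is not made up. Full scale, the value 1, is 0.05 m for a shift and 5 degrees for a turn. A row lasts 1/8 s, in which the tool goes at most 62.5 mm and 10.7 degrees, less where a joint would pass 70% of its speed; a pose out of reach is approached as far as the arm can. A call with a number of a shift or a turn outside -1 to 1 is refused whole. A call with a gripper value outside its range is refused whole. The fingers move at their own pace and stop on an object; the grip force is fixed at half the most. Time passes only in rows, so rows that do not move let the fingers close. It gives the time, the measured TCP pose, the force, the opening and the grip force at its end, in the units of the state.
- env.state(): the state, without advancing time (a new reading comes with each control period).
- env.snapshot(name): name is "scene" or "top"; returns a dict with "pixels" (420x560x3 uint8, red, green, blue), "fovy" (degrees; the focal length in pixels is half the picture's height over the tangent of half this angle, whatever the lens; pixels are square), "cx", "cy" (the principal point, pixels), "cam_to_world" (4x4, takes a point from camera to world coordinates). Camera axes: x right, y down, z forward; pixel columns grow to the right and rows downward; lengths in mm; the calibration is good to about 2 mm. A picture is of the moment at which its call begins. There is no depth.
- env.finish_job(): hands the job in; it is judged then, once.
The state is a dict: "time": time; "joint_positions": joint angles; "qd": joint speeds; "joint_torque": joint torques, N m; "ee_pos": TCP position; "tool_rot": TCP orientation; "force": force on the tool from outside, world axes, zero at the start; "wrist_torque": the same for the moment, N m; "grip_width": finger opening in mm; "gripper_force": force on a finger pad.
Only numpy, scipy, OpenCV 4.12 (cv2) and the standard library are available. Lean on these libraries where they do the work, as an engineer would, in place of code of your own. Each camera call takes 0.05 s, during which the arm holds its last target. There are 200 camera calls.

TASK

Lift the seal case with the brass lid out of the carrying tray and seat it fully down in the square recess of the wooden holding block. Then find out which way its lid unscrews (some of these cases are threaded left-handed, some right-handed, and nothing outside tells which; if it binds do not force it, turn it the other way), unscrew the lid and finish while holding it up in the gripper, level and at least 6 cm above the case, the case itself left standing in the block. Leave the iron-lidded case and the other things on the shelf alone.

Things in the scene. Friction and masses are not known exactly. Their poses are not given: they have to be found in the camera images.
- brass_lid: round knurled brass screw lid, 53 mm across, 26 mm high, 0.17 kg, closed on the seal case to be opened. Origin at the centre of its open lower edge, z up through its top, x towards the dark index line on its top. Closed, its origin is on the case's centre line, 1 mm above the case's flat upper face, and its x is square to a face of the case. The case is not listed.
- case_foot (a point): moves with the brass lid, 51 mm below its origin: while the lid is closed, the centre of the case's underside. The case is a square boxwood block 58 mm wide and 50 mm high, 0.36 kg (lowest 4 mm: 55 mm wide), with a neck 36 mm across standing 22 mm above its upper face, inside the lid. The case may be gripped by two opposite faces or by the lid.
- lugs (a point): moves with the brass lid, on its axis, 5 mm above its lower edge, level with its three inner lugs. They sit under a three-start thread on the neck, so it cannot be pulled straight off. Turned the right way it runs easily (under 0.2 N m) and lifts off freely after 58 to 82 degrees (best 70; it stops at 84). Turned the wrong way it binds within 8 degrees. Either hand is equally likely.
- lid_top (a point): centre of the brass lid's flat top, 26 mm above its origin. Its side is straight from top to lower edge; fingers on the lid must stay above the case's upper face, which is wider than the lid. In the block the whole case can turn about 4 degrees either way before the recess holds it. Once it binds, more than about 1.5 N m would be forcing it.
- iron_lid: the same lid in black iron on a second case of the same kind, standing in the same tray; a bystander. Origin and axes as for the brass lid.
- tray: fixed dark wooden carrying tray, 152 mm (its x) by 282 mm (its y) outside, walls 6 mm thick and 30 mm high, floor 6 mm thick with green felt. Origin at the centre of its underside. The two cases stand on its floor at y = +66 mm and -66 mm on its long middle line, faces parallel to the tray's walls; either may hold the brass-lidded one.
- block: fixed wooden holding block, 120 mm square and 26 mm high, screwed to the shelf; in the middle of its top a square recess 62 mm wide and 14 mm deep, its sides parallel to the block's x and y. Origin at the centre of its underside.
- seat (a point): centre of the floor of the block's recess, 12 mm above the shelf; axes as the block. With a case fully seated the closed lid's origin is 51 mm above this point.
- dish: terracotta bowl 112 mm across, 34 mm high, at the back of the shelf; a bystander. Origin at the centre of its underside.
- bulla: lead disc 38 mm across, 8 mm thick, lying in the terracotta bowl; a bystander. Origin at the centre of its underside.
- weight: blackened iron weight 68 mm across, 74 mm high with a knob; a bystander at the back. Origin at the centre of its underside.
- tamp: wooden tamp 48 mm across, 104 mm high; a bystander at the back. Origin at the centre of its underside.
- loupe: black stand loupe 46 mm across, 40 mm high; a bystander on the left side. Origin at the centre of its underside.
There are look-alikes about, which are no part of the job. Leave any black or grey look-alike of the block alone.

How it is judged:
By the outcome, as a careful person would: the job done as asked, in the order asked, and still so for the second after the job is handed in, while the arm keeps its last pose, push and grip.
It also fails if it takes over 64 s, if anything falls off the work surface, if the arm or the gripper's body presses on something with over 40 N, if the wrist force passes 120 N, or if a joint passes its speed limit or range.

## Working session

There is one attempt and no reset: what is moved stays moved. The work goes in short steps, Python scripts to look and compute and a tool call to move; the robot and the scene stay as the last step left them, time stands still between calls to the robot, and variables do not carry over. Pictures are saved under pics/ and viewed, at most 13 in all, crops included, and the job is handed in when it is done.

Besides the shell and the picture viewer there is one more tool, called after "Call:" by a JSON object that holds its "name" and its "arguments". move_arm: Moves the arm, as the interface text tells. Shift numbers are shares of 0.05 m and turn numbers shares of 5 degrees, none past 1 either way. Its arguments: {"type":"object","properties":{"deltas":{"type":"array"}},"required":["deltas"]}

```bash
mkdir -p pics; ls
cat > h.py <<'E'
import numpy as np, cv2
from workcell import env
def cam(s):
    h=s["pixels"].shape[0]; f=h/2/np.tan(np.radians(s["fovy"])/2)
    return f,s["cx"],s["cy"],np.array(s["cam_to_world"])
def ray(s,u,v,z):
    f,cx,cy,T=cam(s); d=T[:3,:3]@np.array([(u-cx)/f,(v-cy)/f,1]); o=T[:3,3]
    return o+d*(z-o[2])/d[2]
def proj(s,P):
    f,cx,cy,T=cam(s); p=(np.asarray(P,float)-T[:3,3])@T[:3,:3]
    return np.c_[f*p[:,0]/p[:,2]+cx,f*p[:,1]/p[:,2]+cy]
def snap(n,fn=None):
    s=env.snapshot(n)
    if fn: cv2.imwrite("pics/"+fn,s["pixels"][...,::-1])
    np.save("pics/"+n+".npy",s,allow_pickle=True)
    return s
def load(n): return np.load("pics/"+n+".npy",allow_pickle=True).item()
E
python3 - <<'E'
from h import *
for n in("top","scene"):
    s=snap(n,n+"0.png"); print(n,s["fovy"],s["cx"],s["cy"],np.round(s["cam_to_world"],3).tolist())
print(env.state())
E
```

```text
pics
top 44.266929536214356 279.0552894423387 211.29552482725066 [[-0.004, -0.99, 0.143, 308.094], [-1.0, 0.004, -0.001, 129.864], [0.0, -0.143, -0.99, 1605.655], [0.0, 0.0, 0.0, 1.0]]
scene 42.8353138689775 276.2603289113416 208.29591603057722 [[0.102, 0.789, -0.606, 1350.093], [0.995, -0.075, 0.071, 37.978], [0.011, -0.61, -0.793, 1155.171], [0.0, 0.0, 0.0, 1.0]]
{'time': 0.1, 'joint_positions': array([-1.17686090e+00,  2.64655940e-01,  1.60522751e+00, -3.01233067e-05,
        1.27374205e+00, -3.68979527e-02]), 'qd': array([-0.00040783, -0.0018839 , -0.00397703, -0.0007559 ,  0.00062624,
       -0.00020783]), 'joint_torque': array([ 5.73438847e-04, -5.03617752e+01, -3.58072543e+01,  7.31083145e-02,
        2.32989684e-02, -3.50576886e-05]), 'ee_pos': array([ 281.63881282, -612.71791455,  237.53263576]), 'tool_rot': array([ 9.76885959e-01,  2.13758719e-01, -1.94657145e-04, -9.97713935e-04]), 'force': array([-0.63649248, -0.68776299,  0.4104759 ]), 'wrist_torque': array([ 0.00925077, -0.03138574,  0.0351499 ]), 'gripper_force': 0.0, 'grip_width': 88.36604691547335}
```

View pics/top0.png

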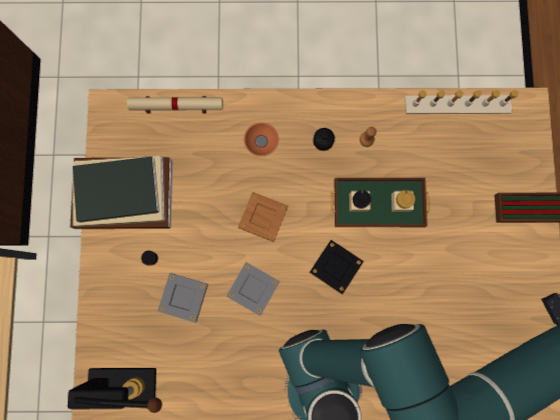

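View pics/scene0.png

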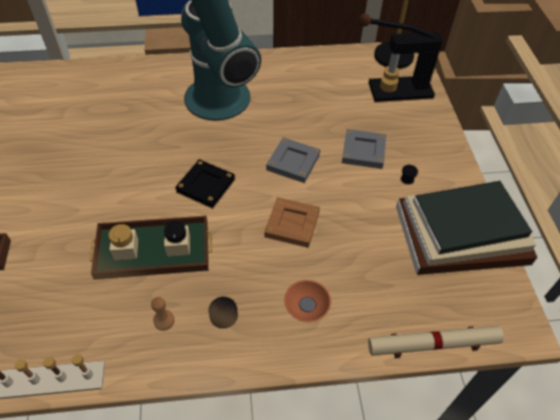

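Run:
```python
from h import *
t=load("top")["pixels"];s=load("scene")["pixels"]
Z=lambda im,x,y,w,h,k:cv2.resize(im[y:y+h,x:x+w],None,fx=k,fy=k,interpolation=cv2.INTER_CUBIC)
a=np.hstack([Z(t,235,187,60,60,5),Z(t,330,172,100,60,5)])
b=np.hstack([Z(s,260,192,60,60,5),Z(s,90,215,100,60,5)])
b=cv2.resize(b,(a.shape[1],a.shape[0]))
cv2.imwrite("pics/z.png",np.vstack([a,b])[...,::-1])
```

```text
(no output)
```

View pics/z.png

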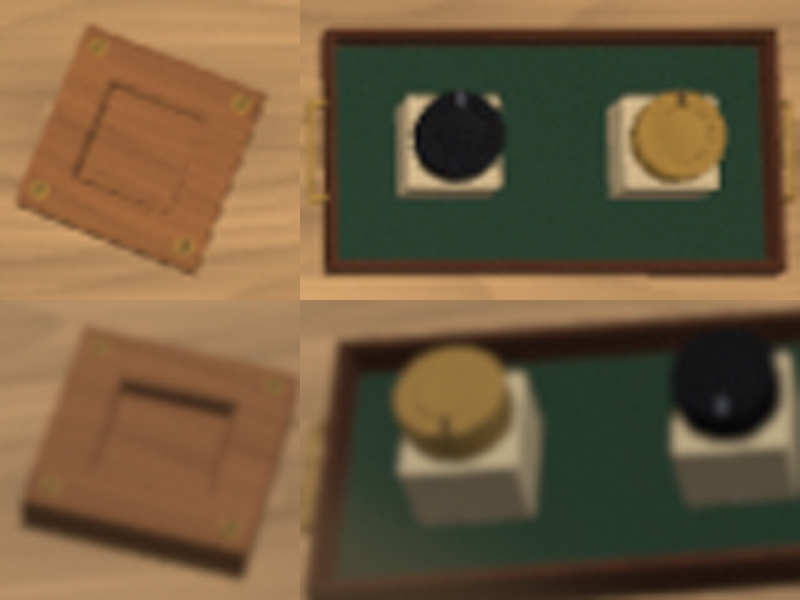

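```bash
cat > fit.py <<'E'
from h import *
from scipy.optimize import minimize
def box(w,d,z0,z1): return np.array([[sx*w/2,sy*d/2,z] for sx in(-1,1) for sy in(-1,1) for z in(z0,z1)])
def cyl(r,z0,z1):
    a=np.linspace(0,2*np.pi,48); return np.array([[r*np.cos(t),r*np.sin(t),z] for t in a for z in(z0,z1)])
def sil(s,parts,p,roi,k=8):
    x,y,w,h=roi; m=np.zeros((h*k,w*k),np.uint8); c,n=np.cos(p[2]),np.sin(p[2])
    for P in parts:
        Q=P.copy(); Q[:,0]=p[0]+c*P[:,0]-n*P[:,1]; Q[:,1]=p[1]+n*P[:,0]+c*P[:,1]
        u=(proj(s,Q)-[x-.5,y-.5])*k-.5
        cv2.fillConvexPoly(m,cv2.convexHull(np.round(u*16).astype(np.int32)),255,shift=4)
    return cv2.resize(m,(w,h),interpolation=cv2.INTER_AREA)/255.
def fit(views,parts,p0,chs,sc=(15,15,.15)):
    # views: [(snap,roi)], chs: (channel, in, out)
    ms=[]
    for (s,roi),(ch,i,o) in zip(views,chs):
        x,y,w,h=roi; I=s["pixels"][y:y+h,x:x+w,ch].astype(float); ms.append(np.clip((I-o)/(i-o),0,1))
    sc=np.array(sc); p0=np.array(p0,float)
    f=lambda q:sum(np.abs(sil(s,parts,p0+q*sc,r)-m).sum() for (s,r),m in zip(views,ms))
    S=np.vstack([np.zeros(3),np.eye(3)])-.2
    r=minimize(f,np.zeros(3),method="Nelder-Mead",options=dict(initial_simplex=S,xatol=1e-3,fatol=1e-3))
    r=minimize(f,r.x,method="Nelder-Mead",options=dict(initial_simplex=r.x+S*.3,xatol=1e-3,fatol=1e-3))
    return p0+r.x*sc,r.fun
E
python3 - <<'E'
from fit import *
t,s=load("top"),load("scene")
pt,ps=t["pixels"],s["pixels"]
for n,im,pts in(("top",pt,[(263,200),(245,195),(290,240),(405,198),(390,210),(374,205),(332,200),(325,195),(400,207)]),("scene",ps,[(280,205),(285,238),(265,198),(320,230),(118,236),(125,255),(145,255),(121,247),(205,232)])):
    print(n,[im[v-1:v+2,u-1:u+2].mean((0,1)).astype(int).tolist() for u,v in pts])
print("block",ray(t,263,217,26),ray(s,292,220,26)); print("lid",ray(t,405.5,199,83),ray(s,121,235,83))
E
```

```text
top [[151, 96, 56], [186, 142, 95], [187, 143, 95], [165, 123, 57], [49, 67, 49], [40, 62, 46], [167, 127, 74], [187, 143, 96], [156, 131, 90]]
scene [[139, 93, 59], [69, 45, 28], [163, 129, 92], [154, 122, 86], [145, 112, 60], [86, 77, 60], [36, 56, 42], [121, 106, 78], [67, 50, 35]]
block [518.94332944 178.63834001  26.        ] [529.80533245 175.89644528  26.        ]
lid [ 564.11000496 -249.16739826   83.        ] [ 576.86581394 -249.33712415   83.        ]
```

Run:
```python
from fit import *
t,s=load("top"),load("scene")
for name,parts,p0,vt,vs,ct,cs in (
 ("block",[box(120,120,0,26)],(524,177,-.4),(t,(235,187,60,60)),(s,(260,192,64,60)),(1,100,142),(1,95,127)),
 ("tray",[box(152,282,0,30)],(570,-185,0),(t,(330,172,99,60)),(s,(90,212,122,70)),(1,70,135),(1,75,120)),
 ("case",[box(58,58,10,56),box(55,55,6,10),cyl(26.5,57,83)],(570,-250,0),(t,(388,184,32,32)),(s,(104,222,38,44)),(0,130,48),(0,95,38))):
    for nm,V,C in(("top",[vt],[ct]),("scene",[vs],[cs]),("both",[vt,vs],[ct,cs])):
        p,f=fit(V,parts,p0,C); print(name,nm,np.round(p,3),round(f,1))
# robot hand: project TCP
st=env.state(); print(proj(t,[st["ee_pos"],[0,0,0]]),proj(s,[st["ee_pos"],[0,0,0]]))
```

```text
block top [ 5.21778e+02  1.79713e+02 -3.83000e-01] 194.5
block scene [ 5.26645e+02  1.76735e+02 -3.75000e-01] 82.9
block both [ 5.25206e+02  1.77873e+02 -3.87000e-01] 384.5
tray top [ 5.66508e+02 -1.85027e+02 -6.00000e-03] 566.8
tray scene [ 5.70162e+02 -1.87943e+02 -8.00000e-03] 739.8
tray both [ 5.69607e+02 -1.87324e+02 -8.00000e-03] 1529.4
case top [ 5.67099e+02 -2.50770e+02 -5.00000e-03] 22.8
case scene [ 5.67243e+02 -2.53631e+02 -1.50000e-02] 188.2
case both [ 5.67543e+02 -2.52940e+02 -8.00000e-03] 238.4
[[562.94396203 295.16095314]
 [322.80882262 389.83329399]] [[-32.60919586 113.42582095]
 [218.03513183  97.37521431]]
```

Call:
{"name": "move_arm", "arguments": {"deltas": [[0, 0, -1, 0, 0, 0, 1], [0, 0, -1, 0, 0, 0, 1], [0, 0, -1, 0, 0, 0, 1], [0, 0, -1, 0, 0, 0, 1], [0, 0, -1, 0, 0, 0, 1], [0, 0, -1, 0, 0, 0, 1], [0, 0, -1, 0, 0, 0, 1], [0, 0, -1, 0, 0, 0, 1], [0, 0, -1, 0, 0, 0, 1], [0, 0, -1, 0, 0, 0, 1], [0, 0, -1, 0, 0, 0, 1], [0, 0, -1, 0, 0, 0, 1]]}}

```text
time: 1.6
ee_pos: [281.7, -612.9, 238.0]
tool_rot: [0.738, 0.675, 0.0, -0.001]
force: [-0.7, -0.5, -0.8]
grip_width: 88.1
gripper_force: 0.0
```

```bash
cat >> h.py <<'E'
from scipy.spatial.transform import Rotation as R
def go(x=None,y=None,z=None,yaw=None):
    st=env.state(); r=R.from_quat(st["tool_rot"]); p=st["ee_pos"]; M=r.as_matrix()
    print("t",round(st["time"],2),"p",np.round(p,1),"yaw",round(np.degrees(np.arctan2(M[1,0],M[0,0])),2),"tilt",np.round(M[:2,2],4),"F",np.round(st["force"],1),"T",np.round(st["wrist_torque"],2),"w",round(st["grip_width"],1),"g",round(st["gripper_force"],1),"q",np.round(st["joint_positions"],2))
    d=np.array([a if a is not None else b for a,b in zip((x,y,z),p)])-p
    print("shift units",np.round(M.T@d/50,3), "turn units z",None if yaw is None else round(-(yaw-np.degrees(np.arctan2(M[1,0],M[0,0])))/5,3))
E
python3 -c "
from h import *
go(567,-252,150,90)"
```

```text
t 1.6 p [ 281.7 -612.9  238. ] yaw 84.85 tilt [-0.0005  0.0012] F [-0.7 -0.5 -0.8] T [-0.01 -0.05  0.03] w 88.1 g 0.0 q [-1.18  0.26  1.6  -0.    1.27 -1.09]
shift units [7.7   5.035 1.765] turn units z -1.03
```

Call:
{"name": "move_arm", "arguments": {"deltas": [[0, 0, -1, 0, 0, 0, 1], [0, 0, 0, 0.66, 0.52, 0.1, 1], [0, 0, 0, 0.66, 0.52, 0.1, 1], [0, 0, 0, 0.66, 0.52, 0.1, 1], [0, 0, 0, 0.66, 0.52, 0.1, 1], [0, 0, 0, 0.66, 0.52, 0.1, 1], [0, 0, 0, 0.66, 0.52, 0.1, 1], [0, 0, 0, 0.66, 0.52, 0.1, 1], [0, 0, 0, 0.66, 0.52, 0.2, 1], [0, 0, 0, 0.66, 0.52, 0.3, 1], [0, 0, 0, 0.62, 0.51, 0.3, 1], [0, 0, 0, 0.62, 0.51, 0.3, 1]]}}

```text
time: 3.1
ee_pos: [569.3, -254.6, 147.8]
tool_rot: [0.709, 0.705, -0.0, -0.0]
force: [-0.3, -0.3, -0.2]
grip_width: 87.9
gripper_force: 0.0
```

```bash
python3 -c "
from h import *
go(567,-252,61,90)
a=snap('top')['pixels'][150:260,320:440];b=snap('scene')['pixels'][160:270,70:190]
cv2.imwrite('pics/z2.png',cv2.resize(np.hstack([a,b]),None,fx=3.3,fy=3.3,interpolation=2)[...,::-1])
for n in('top','scene'):print(proj(load(n),[env.state()['ee_pos']]))"
```

```text
t 3.1 p [ 569.3 -254.6  147.8] yaw 89.69 tilt [-0.0007  0.0003] F [-0.3 -0.3 -0.2] T [-0.09 -0.1   0.01] w 87.9 g 0.0 q [-0.46  0.24  1.81 -0.    1.09 -0.46]
shift units [ 0.051 -0.044  1.736] turn units z -0.062
[[411.79774731 193.58181651]]
[[114.10480863 217.08318719]]
```

View pics/z2.png

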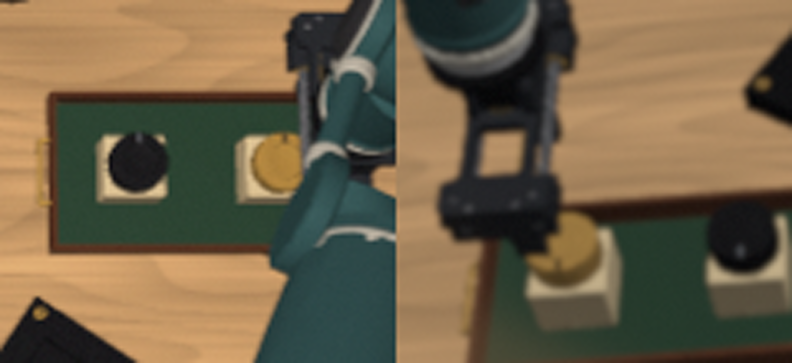

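Call:
{"name": "move_arm", "arguments": {"deltas": [[0, 0, 0, 0.05, -0.05, 0.4, 1], [0, 0, 0, 0, 0, 0.5, 1], [0, 0, 0, 0, 0, 0.4, 1], [0, 0, 0, 0, 0, 0.25, 1], [0, 0, 0, 0, 0, 0.15, 1], [0, 0, 0, 0, 0, 0, 0], [0, 0, 0, 0, 0, 0, 0], [0, 0, 0, 0, 0, 0, 0], [0, 0, 0, 0, 0, 0, 0], [0, 0, 0, 0, 0, 0, 0]]}}

```text
time: 4.45
ee_pos: [567.5, -253.7, 64.6]
tool_rot: [0.709, 0.705, 0.001, 0.001]
force: [2.5, 1.0, 0.6]
grip_width: 51.8
gripper_force: 30.0
```

```bash
python3 -c "
from h import *
go(567,-252,61,90)
st=env.state()
print([np.round(proj(load(n),[st['ee_pos']+[0,0,22]]),1) for n in('top','scene')])
s=snap('scene')
b=s['pixels'][190:270,70:170]
cv2.imwrite('pics/z3.png',cv2.resize(b,None,fx=6,fy=6,interpolation=2)[...,::-1])"
```

```text
t 4.45 p [ 567.5 -253.7   64.6] yaw 89.69 tilt [ 0.0023 -0.0008] F [2.5 1.  0.6] T [-0.04 -0.46 -0.05] w 51.8 g 30.0 q [-0.46  0.32  1.87  0.    0.94 -0.46]
shift units [ 0.033 -0.01   0.071] turn units z -0.063
[array([[407.3, 197.7]]), array([[119.2, 231.1]])]
```

View pics/z3.png

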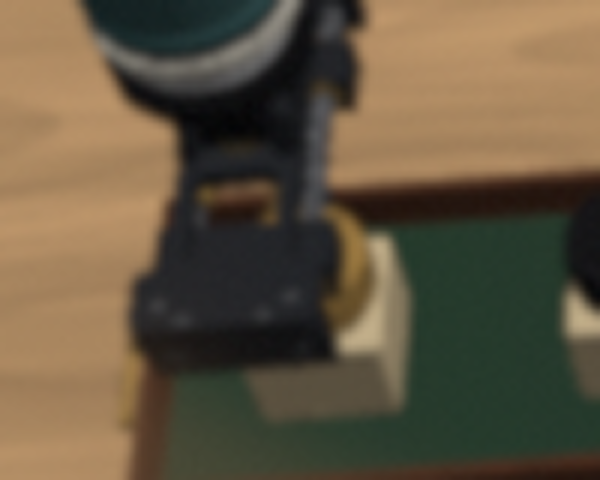

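Call:
{"name": "move_arm", "arguments": {"deltas": [[0, 0, 0, 0, 0, 0, 1], [0, 0, 0, 0, 0, 0, 1], [0, 0, -1, 0, 0, 0, 1], [0, 0, -1, 0, 0, 0, 1], [0, 0, -1, 0, 0, 0, 1], [0, 0, -1, 0, 0, 0, 1], [0, 0, -1, 0, 0, 0, 1], [0, 0, -1, 0, 0, 0, 1], [0, 0, -1, 0, 0, 0, 1], [0, 0, -1, 0, 0, 0, 1], [0, 0, -1, 0, 0, 0, 1], [0, 0, -1, 0, 0, 0, 1]]}}

```text
time: 6.0
ee_pos: [565.6, -253.2, 63.2]
tool_rot: [0.343, 0.939, 0.0, -0.001]
force: [-1.1, 0.8, 0.4]
grip_width: 88.4
gripper_force: 0.0
```

Call:
{"name": "move_arm", "arguments": {"deltas": [[0, 0, -1, 0, 0, 0, 1], [0, 0, -1, 0, 0, 0, 1], [0, 0, -1, 0, 0, 0, 1], [0, 0, -1, 0, 0, 0, 1], [0, 0, -1, 0, 0, 0, 1], [0, 0, -1, 0, 0, 0, 1], [0, 0, -1, 0, 0, 0, 1], [0, 0, -1, 0, 0, 0, 1], [0, 0, 0, 0, 0, 0, 1]]}}

```text
time: 7.12
ee_pos: [565.8, -253.2, 63.2]
tool_rot: [0.003, 1.0, 0.0, -0.001]
force: [0.2, -0.4, -0.3]
grip_width: 88.0
gripper_force: 0.0
```

```bash
python3 -c "
from h import *
go(567.5,-253.7,61,180)
a=snap('top')['pixels'][150:260,340:440];b=snap('scene')['pixels'][180:290,70:170]
cv2.imwrite('pics/z4.png',cv2.resize(np.hstack([a,b]),None,fx=4,fy=4,interpolation=2)[...,::-1])"
```

```text
t 7.12 p [ 565.8 -253.2   63.2] yaw 179.63 tilt [-0.0012  0.0005] F [ 0.2 -0.4 -0.3] T [ 0.06 -0.2  -0.  ] w 88.0 g 0.0 q [-0.46  0.32  1.88 -0.    0.94 -2.03]
shift units [-0.035 -0.009  0.045] turn units z -0.074
```

View pics/z4.png

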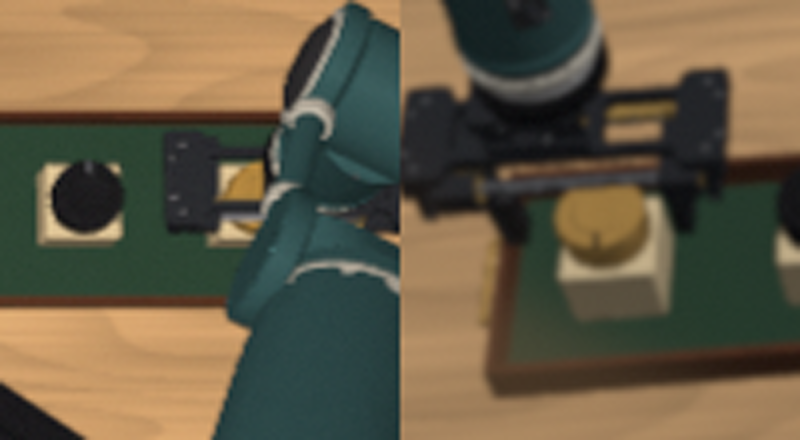

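Call:
{"name": "move_arm", "arguments": {"deltas": [[0, 0, 0, -0.03, 0, 0.04, 1], [0, 0, 0, 0, 0, 0, 0], [0, 0, 0, 0, 0, 0, 0], [0, 0, 0, 0, 0, 0, 0], [0, 0, 0, 0, 0, 0, 0], [0, 0, 0, 0, 0, 0, 0]]}}

```text
time: 7.98
ee_pos: [567.9, -252.9, 61.6]
tool_rot: [0.003, 1.0, 0.0, -0.0]
force: [0.8, 2.3, 0.0]
grip_width: 53.0
gripper_force: 30.0
```

```bash
python3 -c "
from h import *
go(567.5,-253.7,61,180)"
```

```text
t 7.97 p [ 567.9 -252.9   61.6] yaw 179.67 tilt [-0.      0.0008] F [0.8 2.3 0. ] T [ 0.49 -0.29 -0.  ] w 53.0 g 30.0 q [-0.46  0.33  1.87  0.    0.94 -2.02]
shift units [ 0.008 -0.016  0.013] turn units z -0.065
```

Call:
{"name": "move_arm", "arguments": {"deltas": [[0, 0, 0, 0, 0, -0.2, 0], [0, 0, 0, 0, 0, -0.4, 0], [0, 0, 0, 0, 0, -0.5, 0], [0, 0, 0, 0, 0, -0.5, 0], [0, 0, 0.8, 0, 0, -0.4, 0], [0, 0, 0.9, 0, 0, 0, 0], [0, 0, 0.9, 0, 0, 0, 0], [0, 0, 0.9, 0, 0, 0, 0], [0, 0, 0.8, 0, 0, 0, 0], [0, 0, 0, 0, 0, 0, 0]]}}

```text
time: 9.22
ee_pos: [567.8, -253.7, 162.7]
tool_rot: [0.189, 0.982, -0.0, 0.0]
force: [-0.5, -0.3, -5.9]
grip_width: 52.6
gripper_force: 30.0
```

```bash
python3 -c "
from h import *
go(524,178,145,158)"
```

```text
t 9.22 p [ 567.8 -253.7  162.7] yaw 158.22 tilt [ 0.0006 -0.0006] F [-0.5 -0.3 -5.9] T [ 0.04 -0.12 -0.05] w 52.6 g 30.0 q [-0.46  0.22  1.8  -0.    1.12 -1.65]
shift units [4.018 7.692 0.348] turn units z 0.044
```

Call:
{"name": "move_arm", "arguments": {"deltas": [[0, 0, 0, 0.2, 0.38, 0, 0], [0, 0, 0, 0.38, 0.72, 0, 0], [0, 0, 0, 0.4, 0.77, 0, 0], [0, 0, 0, 0.4, 0.77, 0, 0], [0, 0, 0, 0.4, 0.77, 0, 0], [0, 0, 0, 0.4, 0.77, 0, 0], [0, 0, 0, 0.4, 0.77, 0, 0], [0, 0, 0, 0.4, 0.77, 0, 0], [0, 0, 0, 0.4, 0.77, 0, 0], [0, 0, 0, 0.4, 0.77, 0.1, 0], [0, 0, 0, 0.2, 0.4, 0.1, 0], [0, 0, 0, 0, 0, 0, 0]]}}

```text
time: 10.72
ee_pos: [524.0, 178.2, 151.5]
tool_rot: [0.187, 0.982, -0.0, -0.001]
force: [0.2, -1.2, -4.9]
grip_width: 52.2
gripper_force: 30.0
```

```bash
python3 -c "
from h import *
go(524,178,100,158)
a=snap('top')['pixels'][165:275,215:315];b=snap('scene')['pixels'][150:260,240:340]
cv2.imwrite('pics/z5.png',cv2.resize(np.hstack([a,b]),None,fx=4,fy=4,interpolation=2)[...,::-1])"
```

```text
t 10.72 p [524.  178.2 151.5] yaw 158.41 tilt [-0.0012  0.0002] F [ 0.2 -1.2 -4.9] T [-0.07 -0.2   0.02] w 52.2 g 30.0 q [ 0.28  0.11  1.96  0.    1.08 -0.91]
shift units [-0.002 -0.003  1.03 ] turn units z 0.083
```

View pics/z5.png

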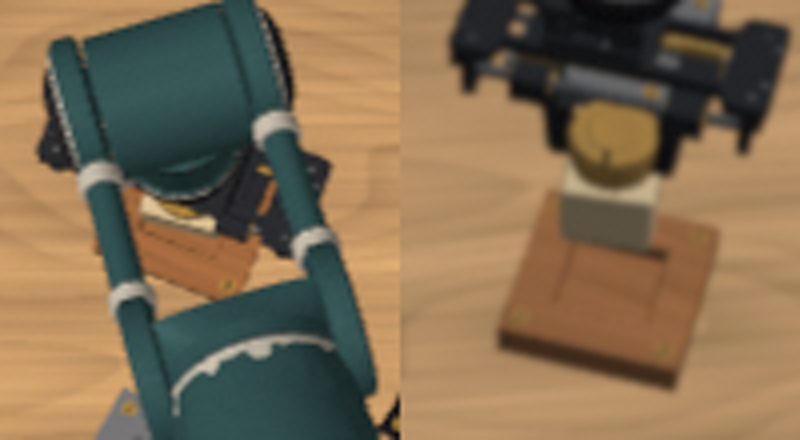

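```bash
python3 -c "
from fit import *
s=load('scene')
x,y,w,h,k=262,170,62,80,7
im=cv2.resize(s['pixels'][y:y+h,x:x+w],None,fx=k,fy=k,interpolation=2)[...,::-1].copy()
im2=im.copy()
st=env.state(); p=st['ee_pos']; yaw=np.radians(-21.7); zb=p[2]-55.6
def draw(P,p,yaw,col):
    c,n=np.cos(yaw),np.sin(yaw); Q=np.c_[p[0]+c*P[:,0]-n*P[:,1],p[1]+n*P[:,0]+c*P[:,1],P[:,2]]
    u=(proj(s,Q)-[x-.5,y-.5])*k-.5
    cv2.polylines(im,[np.round(u).astype(np.int32)],True,col,1)
sq=lambda w,z:np.array([[a*w/2,b*w/2,z] for a,b in((1,1),(1,-1),(-1,-1),(-1,1))])
draw(sq(58,zb+4),p,yaw,(0,0,255));draw(sq(58,zb+50),p,yaw,(0,0,255));draw(sq(55,zb),p,yaw,(0,255,255))
b=(526.6,176.7); draw(sq(120,26),b,-.378,(255,0,0));draw(sq(62,26),b,-.378,(255,0,0))
cv2.imwrite('pics/z6.png',np.hstack([im2[:,:398],im[:,:398]]))"
```

```text
(no output)
```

View pics/z6.png

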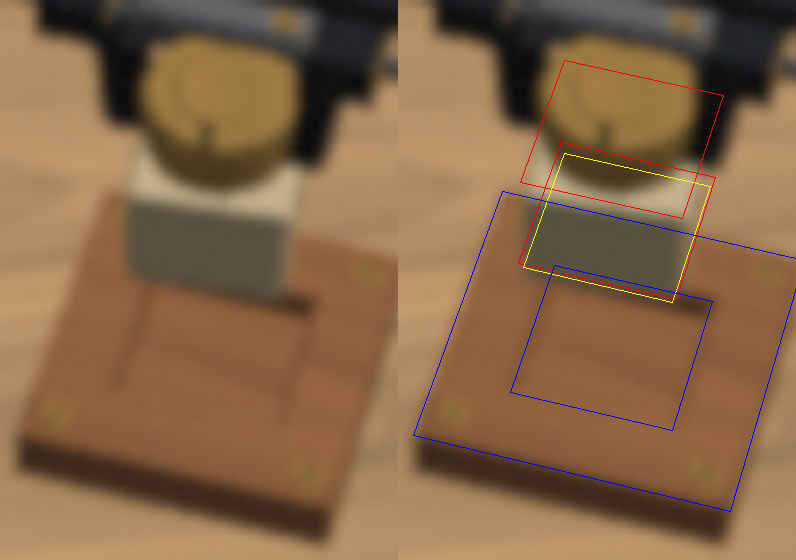

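```bash
python3 -c "
from h import *
s=load('scene');z=env.state()['ee_pos'][2]-55.6
f=lambda X,Y,z:ray(s,262+(X+.5)/7-.5,170+(Y+.5)/7-.5,z)
for a,b,zz in(((128,197),(290,225),z+50),((128,272),(285,298),z+1)):
    A,B=f(*a,zz),f(*b,zz);d=B-A;n=np.array([d[1],-d[0]])/np.hypot(*d[:2]);print(A,B,np.hypot(*d[:2]),np.degrees(np.arctan2(-d[0],d[1])), 'ctr',(A+B)[:2]/2-n*29*np.sign(n[0]))
# lid top ellipse, centre zoom
print('lid',f(220,92,z+77))
A,B,C,D=[f(*p,26) for p in((157,275),(315,300),(285,425),(117,388))];print('recess',(A+B+C+D)/4,A,B,C,D)
"
```

```text
[548.09871037 140.02516091 146.24754041] [565.54448466 194.06731847 146.24754041] 56.78828959325709 -17.891006762016804 ctr [529.22396109 175.95524995]
[543.16764731 141.34390731  97.24754041] [559.95734596 195.51415472  97.24754041] 56.71251789214447 -17.220465931358785 ctr [523.86248906 177.0144594 ]
lid [526.60421809 173.65523978 173.24754041]
recess [526.87795395 178.31781139  26.        ] [491.28939117 159.12234185  26.        ] [508.75453673 217.30160463  26.        ] [565.02006929 198.38279075  26.        ] [542.4478186  138.46450835  26.        ]
```

Call:
{"name": "move_arm", "arguments": {"deltas": [[0, 0, 0.7, 0, 0.02, 0.3, 0], [0, 0, 0, 0, 0, 0.4, 0], [0, 0, 0, 0, 0, 0.3, 0], [0, 0, 0, 0, 0, 0.15, 0], [0, 0, 0, 0, 0, 0.1, 0], [0, 0, 0, 0, 0, 0.08, 0], [0, 0, 0, 0, 0, 0.06, 0], [0, 0, 0, 0, 0, 0.0, 0]]}}

```text
time: 11.82
ee_pos: [525.9, 177.1, 82.2]
tool_rot: [0.219, 0.976, 0.0, 0.0]
force: [0.5, -0.2, -5.9]
grip_width: 53.1
gripper_force: 30.0
```

```bash
python3 -c "
from h import *
go(524,179,67,154.7)"
```

```text
t 11.82 p [525.9 177.1  82.2] yaw 154.69 tilt [0.0001 0.0001] F [ 0.5 -0.2 -5.9] T [ 0.06 -0.1   0.02] w 53.1 g 30.0 q [ 0.28  0.19  2.01  0.    0.95 -0.85]
shift units [0.05  0.017 0.305] turn units z -0.003
```

Call:
{"name": "move_arm", "arguments": {"deltas": [[0, 0, 0, 0, 0, 0.06, 0], [0, 0, 0, 0, 0, 0.06, 0], [0, 0, 0, 0, 0, 0, 0]]}}

```text
time: 12.2
ee_pos: [526.4, 177.7, 77.1]
tool_rot: [0.219, 0.976, 0.001, 0.0]
force: [-1.8, 1.9, 0.9]
grip_width: 52.9
gripper_force: 30.0
```

```bash
python3 -c "
from h import *
go(524,179,67,154.7)"
```

```text
t 12.2 p [526.4 177.7  77.1] yaw 154.68 tilt [0.0011 0.001 ] F [-1.8  1.9  0.9] T [ 0.41  0.13 -0.03] w 52.9 g 30.0 q [ 0.28  0.2   2.01  0.    0.94 -0.85]
shift units [0.054 0.003 0.202] turn units z -0.004
```

Call:
{"name": "move_arm", "arguments": {"deltas": [[0, 0, 0, 0, 0, -0.04, 0], [0, 0, 0, 0.035, 0.012, 0, 0], [0, 0, 0, 0, 0, 0.06, 0], [0, 0, 0, 0, 0, 0.05, 0], [0, 0, 0, 0, 0, 0, 0]]}}

```text
time: 12.82
ee_pos: [526.4, 180.3, 76.1]
tool_rot: [0.219, 0.976, 0.002, 0.001]
force: [-4.0, 5.0, 15.3]
grip_width: 52.5
gripper_force: 30.1
```

```bash
python3 -c "
from h import *
go(524,179,67,154.7)"
```

```text
t 12.82 p [526.4 180.3  76.1] yaw 154.64 tilt [0.0037 0.0033] F [-4.   5.  15.3] T [ 0.57  0.68 -0.04] w 52.5 g 30.1 q [ 0.28  0.2   2.01  0.    0.93 -0.85]
shift units [ 0.033 -0.045  0.182] turn units z -0.011
```

Call:
{"name": "move_arm", "arguments": {"deltas": [[0, 0, 0, 0, 0, -0.06, 0], [0, 0, 0, 0, 0, 0, 0]]}}

```text
time: 13.08
ee_pos: [525.7, 178.9, 76.8]
tool_rot: [0.219, 0.976, 0.001, 0.001]
force: [0.3, 2.9, 4.8]
grip_width: 52.9
gripper_force: 30.0
```

```bash
python3 -c "
from h import *
go(524,179,67,154.7)
s=snap('scene')
im=cv2.resize(s['pixels'][185:250,258:328],None,fx=9,fy=9,interpolation=2)[...,::-1]
cv2.imwrite('pics/z7.png',im)"
```

```text
t 13.07 p [525.7 178.9  76.8] yaw 154.68 tilt [0.0026 0.0011] F [0.3 2.9 4.8] T [ 0.5  -0.12 -0.04] w 52.9 g 30.0 q [ 0.28  0.19  2.01  0.    0.93 -0.85]
shift units [ 0.031 -0.014  0.195] turn units z -0.004
```

View pics/z7.png

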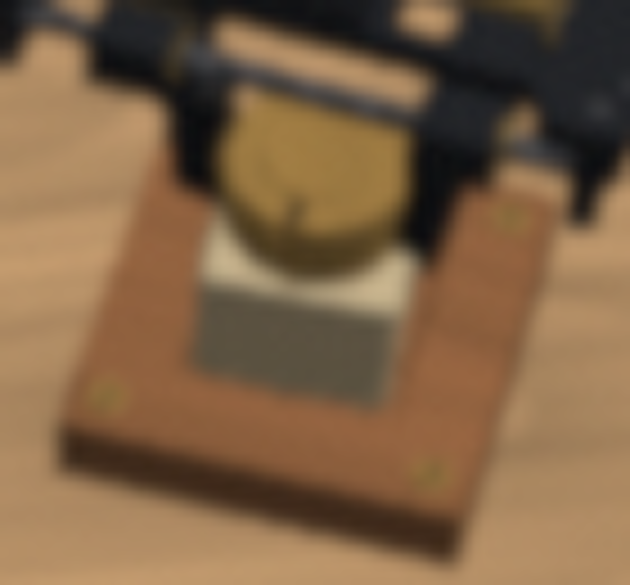

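Call:
{"name": "move_arm", "arguments": {"deltas": [[0, 0, 0, 0, 0, -0.04, 0], [0, 0, 0.1, 0, 0.04, 0, 0], [0, 0, 0, 0, 0, 0.06, 0], [0, 0, 0, 0, 0, 0.06, 0], [0, 0, 0, 0, 0, 0, 0]]}}

```text
time: 13.75
ee_pos: [527.0, 181.9, 75.1]
tool_rot: [0.224, 0.975, 0.002, 0.001]
force: [-4.8, 5.7, 18.0]
grip_width: 52.6
gripper_force: 30.3
```

```bash
python3 -c "
from h import *
go(524,179,67,154.7)"
```

```text
t 13.75 p [527.  181.9  75.1] yaw 154.14 tilt [0.0028 0.0028] F [-4.8  5.7 18. ] T [ 0.45  0.75 -0.09] w 52.6 g 30.3 q [ 0.29  0.2   2.01  0.    0.93 -0.83]
shift units [ 0.028 -0.078  0.162] turn units z -0.112
```

Call:
{"name": "move_arm", "arguments": {"deltas": [[0, 0, 0, 0, 0, -0.06, 0], [0, 0, 0, 0.01, 0.02, 0, 0], [0, 0, 0, 0.015, 0.015, 0, 0], [0, 0, 0, 0, 0, 0, 0]]}}

```text
time: 14.25
ee_pos: [526.0, 182.2, 75.5]
tool_rot: [0.223, 0.975, 0.0, 0.001]
force: [0.1, 0.3, 6.8]
grip_width: 52.9
gripper_force: 30.2
```

```bash
python3 -c "
from h import *
go(524,179,67,154.7)"
```

```text
t 14.25 p [526.  182.2  75.5] yaw 154.2 tilt [ 0.0019 -0.0003] F [0.1 0.3 6.8] T [-0.12 -0.16  0.06] w 52.9 g 30.2 q [ 0.29  0.2   2.01 -0.    0.93 -0.83]
shift units [ 0.009 -0.075  0.17 ] turn units z -0.1
```

Call:
{"name": "move_arm", "arguments": {"deltas": [[0, 0, 0, 0, 0.02, 0, 0], [0, 0, 0, 0, 0.02, 0, 0], [0, 0, 0, 0, 0, 0.03, 0], [0, 0, 0, 0, 0, 0, 0]]}}

```text
time: 14.75
ee_pos: [527.5, 183.5, 74.0]
tool_rot: [0.223, 0.975, -0.0, 0.002]
force: [2.8, -1.4, 5.6]
grip_width: 52.8
gripper_force: 30.2
```

```bash
python3 -c "
from h import *
go(524,179,67,154.7)"
```

```text
t 14.75 p [527.5 183.5  74. ] yaw 154.22 tilt [ 0.0029 -0.001 ] F [ 2.8 -1.4  5.6] T [-0.46 -0.4  -0.01] w 52.8 g 30.2 q [ 0.29  0.2   2.01 -0.    0.93 -0.83]
shift units [ 0.025 -0.111  0.14 ] turn units z -0.097
```

Call:
{"name": "move_arm", "arguments": {"deltas": [[0, 0, 0, -0.02, 0, 0, 0], [0, 0, 0, 0, 0, 0.04, 0], [0, 0, 0, 0, 0, 0.04, 0], [0, 0, 0, 0, 0, 0, 0]]}}

```text
time: 15.25
ee_pos: [524.8, 182.7, 67.7]
tool_rot: [0.223, 0.975, -0.001, -0.002]
force: [-2.7, -1.2, -0.5]
grip_width: 52.9
gripper_force: 30.0
```

```bash
python3 -c "
from h import *
go(524,179,67,154.7)"
```

```text
t 15.25 p [524.8 182.7  67.7] yaw 154.18 tilt [-0.0042 -0.0016] F [-2.7 -1.2 -0.5] T [-0.34  0.21  0.  ] w 52.9 g 30.0 q [ 0.29  0.21  2.01 -0.    0.92 -0.83]
shift units [-0.018 -0.074  0.014] turn units z -0.104
```

Call:
{"name": "move_arm", "arguments": {"deltas": [[0, 0, 0, 0, 0, 0.04, 0], [0, 0, 0, 0, 0, 0.02, 0], [0, 0, 0, 0, 0, 0, 0]]}}

```text
time: 15.62
ee_pos: [525.3, 183.0, 67.5]
tool_rot: [0.223, 0.975, -0.001, -0.001]
force: [-9.7, -5.2, 14.8]
grip_width: 53.2
gripper_force: 30.1
```

```bash
python3 -c "
from h import *
go(524,179,67,154.7)"
```

```text
t 15.62 p [525.3 183.   67.5] yaw 154.2 tilt [-0.0033 -0.0014] F [-9.7 -5.2 14.8] T [-0.7   1.3  -0.06] w 53.2 g 30.1 q [ 0.29  0.21  2.01 -0.    0.92 -0.83]
shift units [-0.011 -0.085  0.011] turn units z -0.101
```

Call:
{"name": "move_arm", "arguments": {"deltas": [[0, 0, 0, 0, 0, -0.04, 1], [0, 0, 0, 0, 0, 0, 1], [0, 0, 0, 0, 0, 0, 1], [0, 0, 1, 0, 0, 0, 1], [0, 0, 1, 0, 0, 0, 1], [0, 0, 1, 0, 0, 0, 1], [0, 0, 1, 0, 0, 0, 1], [0, 0, 1, 0, 0, 0, 1], [0, 0, 1, 0, 0, 0, 1], [0, 0, 1, 0, 0, 0, 1], [0, 0, 1, 0, 0, 0, 1], [0, 0, 1, 0, 0, 0, 1]]}}

```text
time: 17.12
ee_pos: [526.9, 183.8, 67.9]
tool_rot: [0.581, 0.814, 0.0, 0.0]
force: [0.1, -0.4, 0.1]
grip_width: 88.0
gripper_force: 0.0
```

```bash
python3 -c "
from h import *
go(525,182,67.5,110)
s=snap('scene')
im=cv2.resize(s['pixels'][185:250,258:328],None,fx=9,fy=9,interpolation=2)[...,::-1]
cv2.imwrite('pics/z8.png',im)"
```

```text
t 17.12 p [526.9 183.8  67.9] yaw 109.02 tilt [0.0001 0.0001] F [ 0.1 -0.4  0.1] T [-0.02 -0.1   0.02] w 88.0 g 0.0 q [ 0.29  0.21  2.01  0.    0.92 -0.04]
shift units [-0.021 -0.048  0.009] turn units z -0.196
```

View pics/z8.png

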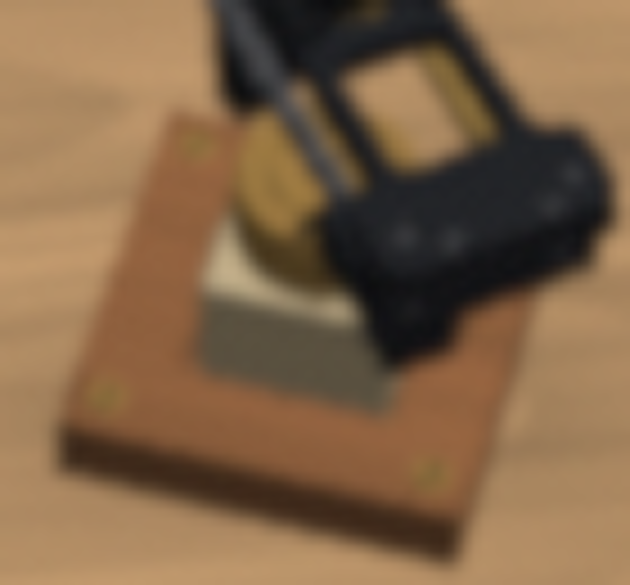

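Call:
{"name": "move_arm", "arguments": {"deltas": [[0, 0, 0, 0, -0.03, 0, 1], [0, 0, 0, 0, 0, 0, 0], [0, 0, 0, 0, 0, 0, 0], [0, 0, 0, 0, 0, 0, 0], [0, 0, 0, 0, 0, 0, 0], [0, 0, 0, 0, 0, 0, 0]]}}

```text
time: 17.92
ee_pos: [524.6, 182.9, 68.1]
tool_rot: [0.579, 0.815, -0.001, -0.001]
force: [-3.0, -1.3, 2.9]
grip_width: 52.3
gripper_force: 30.0
```

```bash
python3 -c "
from h import *
go(525,182,67.5,110)"
```

```text
t 17.93 p [524.6 182.9  68.1] yaw 109.19 tilt [-0.0017 -0.0006] F [-3.  -1.3  2.9] T [-0.27  0.43 -0.04] w 52.3 g 30.0 q [ 0.29  0.21  2.01 -0.    0.92 -0.04]
shift units [-0.019  0.002  0.012] turn units z -0.163
```

Call:
{"name": "move_arm", "arguments": {"deltas": [[0, 0, -0.4, 0, 0, 0, 0], [0, 0, -0.4, 0, 0, 0, 0], [0, 0, -0.4, 0, 0, 0, 0], [0, 0, 0, 0, 0, 0, 0]]}}

```text
time: 18.42
ee_pos: [524.6, 182.7, 68.1]
tool_rot: [0.535, 0.845, -0.001, -0.0]
force: [-5.0, -1.9, 4.0]
grip_width: 52.1
gripper_force: 30.0
```

```bash
python3 -c "
from h import *
go(525,182,67.5,110)"
```

```text
t 18.43 p [524.6 182.7  68.1] yaw 115.28 tilt [-0.0016 -0.0009] F [-5.  -1.9  4. ] T [-0.42  0.74 -0.05] w 52.1 g 30.0 q [ 0.29  0.21  2.01 -0.    0.92 -0.15]
shift units [-0.016  0.001  0.012] turn units z 1.057
```

Call:
{"name": "move_arm", "arguments": {"deltas": [[0, 0, -0.3, 0, -0.02, 0, 0], [0, 0, -0.3, 0, 0, 0, 0], [0, 0, 0, 0, 0, 0, 0]]}}

```text
time: 18.8
ee_pos: [524.5, 182.2, 68.1]
tool_rot: [0.513, 0.858, -0.0, 0.0]
force: [-2.5, -4.5, 3.2]
grip_width: 52.6
gripper_force: 30.0
```

```bash
python3 -c "
from h import *
go(525,182,67.5,110)"
```

```text
t 18.8 p [524.5 182.2  68.1] yaw 118.22 tilt [ 0.     -0.0008] F [-2.5 -4.5  3.2] T [-0.82  0.28 -0.16] w 52.6 g 30.0 q [ 0.29  0.21  2.01 -0.    0.92 -0.2 ]
shift units [-0.008  0.007  0.013] turn units z 1.644
```

Torque small still (9° turned); continue gently.

Call:
{"name": "move_arm", "arguments": {"deltas": [[0, 0, -0.3, 0, 0, 0, 0], [0, 0, -0.3, 0, 0, 0, 0], [0, 0, 0, 0, 0, 0, 0]]}}

```text
time: 19.18
ee_pos: [524.9, 181.6, 68.3]
tool_rot: [0.491, 0.871, -0.001, 0.001]
force: [-1.5, -7.5, 3.6]
grip_width: 51.9
gripper_force: 30.0
```

```bash
python3 -c "
from h import *
go(525,182,67.5,110)"
```

```text
t 19.18 p [524.9 181.6  68.3] yaw 121.17 tilt [ 0.0006 -0.0015] F [-1.5 -7.5  3.6] T [-1.21  0.2  -0.48] w 51.9 g 30.0 q [ 0.29  0.21  2.01 -0.    0.92 -0.25]
shift units [0.005 0.005 0.017] turn units z 2.235
```

Call:
{"name": "move_arm", "arguments": {"deltas": [[0, 0, 0.5, 0, 0, 0, 0], [0, 0, 0.5, 0, 0, 0, 0], [0, 0, 0.5, 0, 0, 0, 0], [0, 0, 0.5, 0, 0, 0, 0], [0, 0, 0.5, 0, 0, 0, 0], [0, 0, 0.5, 0, 0, 0, 0], [0, 0, 0.5, 0, 0, 0, 0], [0, 0, 0.5, 0, 0, 0, 0], [0, 0, 0, 0, 0, 0, 0]]}}

```text
time: 20.3
ee_pos: [525.1, 182.9, 68.2]
tool_rot: [0.635, 0.773, 0.001, 0.0]
force: [-0.4, -2.2, -0.4]
grip_width: 52.0
gripper_force: 30.0
```

```bash
python3 -c "
from h import *
go(525,182,67.5,110)"
```

```text
t 20.3 p [525.1 182.9  68.2] yaw 101.23 tilt [0.0013 0.0005] F [-0.4 -2.2 -0.4] T [-0.3  -0.01  0.01] w 52.0 g 30.0 q [0.29 0.21 2.01 0.   0.92 0.09]
shift units [-0.018 -0.005  0.013] turn units z -1.755
```

Call:
{"name": "move_arm", "arguments": {"deltas": [[0, 0, 0.4, 0, 0, 0, 0], [0, 0, 0.4, 0, 0, 0, 0], [0, 0, 0.4, 0, 0, 0, 0], [0, 0, 0, 0, 0, 0, 0]]}}

```text
time: 20.8
ee_pos: [524.5, 183.0, 68.2]
tool_rot: [0.675, 0.738, 0.0, -0.0]
force: [0.6, -0.9, -1.6]
grip_width: 52.4
gripper_force: 30.0
```

```bash
python3 -c "
from h import *
go(525,182,67.5,110)"
```

```text
t 20.8 p [524.5 183.   68.2] yaw 95.16 tilt [0.0002 0.0004] F [ 0.6 -0.9 -1.6] T [ 0.01 -0.08 -0.06] w 52.4 g 30.0 q [0.29 0.21 2.01 0.   0.92 0.2 ]
shift units [-0.02   0.008  0.014] turn units z -2.969
```

Call:
{"name": "move_arm", "arguments": {"deltas": [[0, 0, 0.4, 0, 0, 0, 0], [0, 0, 0.4, 0, 0, 0, 0], [0, 0, 0.4, 0, 0, 0, 0], [0, 0, 0.4, 0, 0, 0, 0], [0, 0, 0, 0, 0, 0, 0]]}}

```text
time: 21.42
ee_pos: [524.4, 182.8, 68.2]
tool_rot: [0.724, 0.689, 0.0, -0.0]
force: [-0.1, -0.2, -1.5]
grip_width: 52.0
gripper_force: 30.0
```

```bash
python3 -c "
from h import *
go(525,182,67.5,110)"
```

```text
t 21.43 p [524.4 182.8  68.2] yaw 87.15 tilt [-0.0001  0.0001] F [-0.1 -0.2 -1.5] T [-0.01 -0.06 -0.05] w 52.0 g 30.0 q [0.29 0.21 2.01 0.   0.92 0.34]
shift units [-0.015  0.012  0.014] turn units z -4.569
```

Call:
{"name": "move_arm", "arguments": {"deltas": [[0, 0, 0.6, 0, 0, 0, 0], [0, 0, 0.6, 0, 0, 0, 0], [0, 0, 0.6, 0, 0, 0, 0], [0, 0, 0.6, 0, 0, 0, 0], [0, 0, 0.6, 0, 0, 0, 0], [0, 0, 0.6, 0, 0, 0, 0], [0, 0, 0.6, 0, 0, 0, 0], [0, 0, 0.6, 0, 0, 0, 0]]}}

```text
time: 22.42
ee_pos: [524.5, 182.7, 68.2]
tool_rot: [0.852, 0.523, 0.0, -0.0]
force: [-0.7, -0.3, -2.1]
grip_width: 52.4
gripper_force: 30.0
```

```bash
python3 -c "
from h import *
go(525,182,67.5,35)"
```

```text
t 22.43 p [524.5 182.7  68.2] yaw 63.09 tilt [0. 0.] F [-0.7 -0.3 -2.1] T [-0.07 -0.03  0.04] w 52.4 g 30.0 q [0.29 0.21 2.01 0.   0.92 0.76]
shift units [-0.008  0.016  0.014] turn units z 5.618
```

Call:
{"name": "move_arm", "arguments": {"deltas": [[0, 0, 0.6, 0, 0, 0, 0], [0, 0, 0.6, 0, 0, 0, 0], [0, 0, 0.6, 0, 0, 0, 0], [0, 0, 0.6, 0, 0, 0, 0], [0, 0, 0.6, 0, 0, 0, 0], [0, 0, 0.6, 0, 0, 0, 0], [0, 0, 0.6, 0, 0, 0, 0], [0, 0, 0.6, 0, 0, 0, 0], [0, 0, 0.4, 0, 0, 0, 0], [0, 0, 0, 0, 0, 0, 0]]}}

```text
time: 23.68
ee_pos: [524.6, 182.7, 68.3]
tool_rot: [0.948, 0.319, 0.0, 0.0]
force: [0.7, -0.4, -2.2]
grip_width: 52.3
gripper_force: 30.0
```

```bash
python3 -c "
from h import *
go(525,182,67.5,35)"
```

```text
t 23.68 p [524.6 182.7  68.3] yaw 37.2 tilt [0.0004 0.0001] F [ 0.7 -0.4 -2.2] T [-0.08 -0.15 -0.01] w 52.3 g 30.0 q [ 0.29  0.21  2.01 -0.    0.92  1.21]
shift units [-0.003  0.016  0.015] turn units z 0.44
```

Turned 72°. Lift gently by 3 mm and feel the force.

Call:
{"name": "move_arm", "arguments": {"deltas": [[0, 0, 0, 0, 0, -0.03, 0], [0, 0, 0, 0, 0, -0.03, 0], [0, 0, 0, 0, 0, 0, 0]]}}

```text
time: 24.05
ee_pos: [524.6, 182.7, 71.4]
tool_rot: [0.948, 0.319, 0.0, 0.0]
force: [0.8, -0.3, -1.8]
grip_width: 52.2
gripper_force: 30.0
```

```bash
python3 -c "
from h import *
go(525,182,67.5,35)"
```

```text
t 24.05 p [524.6 182.7  71.4] yaw 37.19 tilt [0.0003 0.    ] F [ 0.8 -0.3 -1.8] T [-0.08 -0.17 -0.01] w 52.2 g 30.0 q [ 0.29  0.2   2.01 -0.    0.93  1.21]
shift units [-0.002  0.016  0.079] turn units z 0.438
```

Call:
{"name": "move_arm", "arguments": {"deltas": [[0, 0, 0, 0, 0, -0.06, 0], [0, 0, 0, 0, 0, -0.1, 0], [0, 0, 0, 0, 0, 0, 0]]}}

```text
time: 24.42
ee_pos: [524.7, 182.9, 79.8]
tool_rot: [0.948, 0.319, 0.0, -0.0]
force: [-0.3, 0.3, -2.8]
grip_width: 52.0
gripper_force: 30.0
```

```bash
python3 -c "
from h import *
go(525,182,67.5,35)"
```

```text
t 24.43 p [524.7 182.9  79.8] yaw 37.18 tilt [0.0005 0.0003] F [-0.3  0.3 -2.8] T [-0.   -0.02  0.02] w 52.0 g 30.0 q [0.29 0.19 2.01 0.   0.94 1.21]
shift units [-0.005  0.018  0.247] turn units z 0.436
```

Call:
{"name": "move_arm", "arguments": {"deltas": [[0, 0, 0, 0, 0, -0.15, 0], [0, 0, 0, 0, 0, -0.25, 0], [0, 0, 0, 0, 0, -0.4, 0], [0, 0, 0, 0, 0, -0.5, 0], [0, 0, 0, 0, 0, -0.5, 0], [0, 0, 0, 0, 0, -0.3, 0], [0, 0, 0, 0, 0, -0.1, 0], [0, 0, 0, 0, 0, 0, 0], [0, 0, 0, 0, 0, 0, 0]]}}

```text
time: 25.55
ee_pos: [523.7, 182.5, 188.0]
tool_rot: [0.948, 0.319, -0.001, -0.0]
force: [0.2, -0.3, -2.4]
grip_width: 52.4
gripper_force: 30.0
```

```bash
python3 -c "
from h import *
go()
b=snap('scene')['pixels'][130:260,230:350]
cv2.imwrite('pics/z9.png',cv2.resize(b,None,fx=4.5,fy=4.5,interpolation=2)[...,::-1])"
```

```text
t 25.55 p [523.7 182.5 188. ] yaw 37.18 tilt [-0.0021 -0.0006] F [ 0.2 -0.3 -2.4] T [ 0.    0.03 -0.01] w 52.4 g 30.0 q [0.29 0.08 1.92 0.   1.15 1.21]
shift units [0. 0. 0.] turn units z None
```

View pics/z9.png

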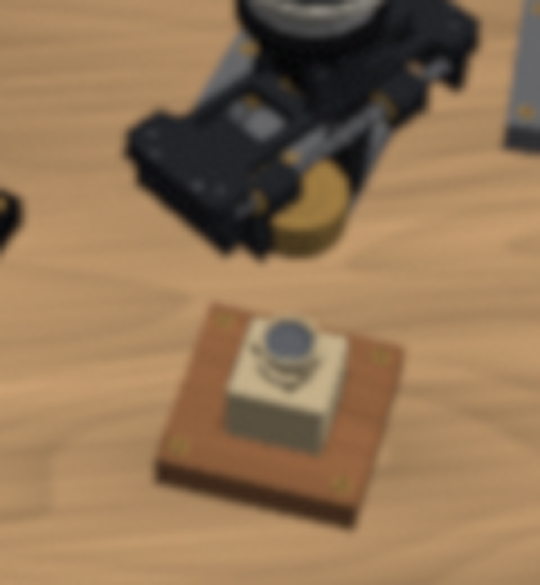

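The picture shows the case standing in the block with its neck bare, around (290,385). The brass lid is level in the gripper at about (310,205), well above it.

```bash
python3 -c "
from workcell import env
print(env.finish_job())"
```

```text
the job is handed in; nothing more can be done
None
```

The job is handed in: the case is fully seated in the wooden block, its lid turned out to be left-handed, and the gripper is holding the unscrewed brass lid level about 10 cm above the case's neck.

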